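# Lay the tube block on the cold plate and start the chiller

### The job

The aluminium tube block has been left standing on its side on the chiller's cold plate. Push it over with the fingertips, so that it lies flat on the plate with its tube wells facing up, and then start the chiller by pushing its toggle lever fully over, away from the robot. Only push: do not lift or carry the block, and leave everything else around it where it stands.

Things in the scene. Friction and masses are not known exactly. Their poses are not given: they have to be found in the camera images.
- block_center (a point): centre of the loose aluminium tube block, 96 mm long, 64 mm high as it stands at the start on a long narrow side, 32 mm thick, about 0.3 to 0.6 kg. Its x axis points straight out of the face with the eight round tube wells (14 mm across, 24 mm deep, two rows of four); the opposite face is plain. y runs along the length, z is up while it stands
- edge_wells (a point): middle of the long lower edge on the wells side of the standing block (16 mm along x, 32 mm below its centre); same axes as the block
- edge_back (a point): middle of the long lower edge on the plain side of the standing block (-16 mm along x, 32 mm below its centre); the block pivots on this edge when it is tipped wells up
- plate (a point): centre of the top surface of the chiller's dark grey cold plate, a level 220 x 220 mm square, 60 mm above the bench. z is up; x points away from the robot (the chiller is turned by up to 0.25 rad), y to the console at its left with the toggle lever. The block stands on this plate. The chiller does not move; its white housing is 250 x 350 mm and its console top is 52 mm above the bench
- switch (a joint): angle of the chiller's toggle lever (rad): 0 leans 0.5 rad from upright towards the robot (the plate's -x), 0.5 is upright, 1.0 leans fully away from the robot (the plate's +x), where it meets its stop. It starts at 0 to 0.2, moves against light friction and stays where it is left
- switch_tip (a point): centre of the 26 mm ball at the free end of the toggle lever, a 10 mm rod 75 mm long from its pivot (22 mm above the console top, 35 mm along -x and 168 mm along y of the plate) to this point
- jar: small closed amber jar, 44 mm across, 55 mm tall, standing on the chiller's console beyond the lever; origin at the centre of its underside; not to be disturbed
- reagent: white closed bottle, 64 mm across, 150 mm tall, on the bench beside the chiller; origin at the centre of its underside; not to be disturbed
- tipbox: grey box with clear top, 85 x 110 x 80 mm, on the bench beside the chiller; origin at the centre of its underside; not to be disturbed
- pot: empty terracotta square pot, 65 mm wide, 90 mm tall, on the bench past the console; origin at the centre of its underside; not to be disturbed
- beaker: glass beaker, 68 mm across, 85 mm tall, on the bench behind the chiller; origin at the centre of its underside; not to be disturbed
- dishes: two stacked clear round dishes, 90 mm across, 32 mm tall, on the bench behind the chiller; origin at the centre of its underside; not to be disturbed
- cup: white cup, 60 mm across, 60 mm tall, on the bench past the console; origin at the centre of its underside; not to be disturbed
- block: the same block; origin at the centre of the side it stands on at the start, 32 mm below point block_center; same axes

How it is judged:
By the outcome, as a careful person would: the job done as asked, in the order asked, and still so for the second after the job is handed in, with the robot touching nothing.
It also fails if it takes over 40 s, if anything falls off the work surface, if the arm or the gripper's body presses on something with over 40 N, if the wrist force passes 120 N, or if a joint passes its speed limit or range.

### The arm

A 7-joint arm with a two-finger parallel gripper is mounted at the origin on the work surface. World frame = base frame: x ahead of the robot, y to its left, z up, the work surface at z = 0. Lengths are in m, angles in degrees, forces in N, time in s.
With the tool pointing down it reaches from about 0.4 to 0.9 m from the base axis. Payload 5.5 kg.
Tool frame: the origin (TCP) lies midway between the tips of the shut fingers; the grasp point (between the pads) lies 19 mm behind it (manip.grasp_offset is the distance from the TCP to the grasp point, in m); z points along the fingers, y is the direction in which the jaws open and shut (so a half turn about z gives the same grasp; the last joint's range is limited). The gripper opens to 92 mm and grips with 3 to 60 N. Pads are 19 mm wide; open, the fingers measure 130 mm over their backs; the gripper's body (75 mm by 190 mm) begins 47 mm behind the grasp point.
Start: joints at [85.841, 28.699, -24.465, 88.831, 12.651, 65.22, -12.049], TCP at [0.214, -0.614, 0.227] pointing down, gripper open.
Joint ranges: [-164.97, 164.97], [-17.58, 116.51], [-87.97, 89.64], [11.32, 138.91], [-80.73, 260.73], [10.89, 115.49], [-147.41, 147.41]. Speed limits (degrees/s): [147.25, 147.25, 180, 180, 180, 180, 180].

### API

Orientations are given as [roll, pitch, yaw] about the fixed x, y, z axes, in that order (R = Rz(yaw) Ry(pitch) Rx(roll)).
In Python, from rig import manip gives the robot as it stands.
- The arm moves only by the tool step_arm, never from a script. Its arguments are lists of equal length, an entry for each row: "slide": the shift along the world's x, y, z in cm, a list of three; "turn": the turn, a rotation vector about the world's x, y, z in rad, a list of three; "gripper": the opening, from -1 (shut) to 1 (fully open), so that 0 is half open. A call has 1 to 8 rows; each row is the pose to reach, as a shift and turn from the pose commanded when the call began; what a row does not reach only later rows make up. A row lasts 1/8 s, in which the tool goes at most 62.5 mm and 10.7 degrees, less where a joint would pass 70% of its speed; a pose out of reach is approached as far as the arm can. A call with a gripper value outside its range is refused whole. The fingers move at their own pace and stop on an object; "newtons" is the grip in N (left out, the last holds). Time passes only in rows, so rows that repeat a pose let the fingers close. It gives the time, the measured TCP pose, the force and the opening at its end, in the units of the state.
- manip.sense(): the state, without advancing time (a new reading comes with each control period).
- manip.get_image(name): name is "side" or "top"; returns a dict with "pixels" (384x512x3 uint8, blue, green, red), "range_z" (384x512 float32, m along the optical axis (not along the pixel's ray), 0 where there is no reading), "fx", "fy", "cx", "cy" (pixels), "k1" (the pictures are not rectified: a ray, as slopes to the right and down, at radius r is drawn at 1 + k1 r^2 times it, then the intrinsics apply), "world_from_camera" (4x4, takes a point from camera to world coordinates). Camera axes: x right, y down, z forward; pixel columns grow to the right and rows downward; lengths in m; the calibration is good to about 2 mm. A picture is of the moment at which its call begins.
- manip.job_done(): hands the job in, once; it reports no verdict.
The state is a dict: "time_s": time; "joints": joint angles; "joint_velocities": joint speeds; "joint_torque": joint torques, N m; "ee_pos": TCP position; "tool_rot": TCP orientation; "wrist_force": force on the tool from outside, world axes, zero at the start; "torque": the same for the moment, N m; "gripper_width": finger opening in m.
Only numpy, scipy, OpenCV 4.12 (cv2) and the standard library are available. Lean on these libraries where they do the work, as an engineer would, in place of code of your own. Each camera call takes 0.05 s, during which the arm holds its last target.

## Working session

There is one attempt and no reset: what is moved stays moved. The work goes in short steps, Python scripts to look and compute and a tool call to move; the robot and the scene stay as the last step left them, time stands still between calls to the robot, and variables do not carry over. Pictures are saved under pics/ and viewed, and the job is handed in when it is done.

Besides the shell and the picture viewer there is one more tool, called after "Request:" by a JSON object that holds its "name" and its "arguments", one argument or row to a line. step_arm: Moves the arm, as the interface text tells. Its arguments: {"type":"object","properties":{"slide":{"type":"array"},"turn":{"type":"array"},"gripper":{"type":"array"},"newtons":{"type":"number"}},"required":["slide","turn","gripper"]}

```bash
mkdir -p pics; ls; cat > h.py <<'E'
import numpy as np, cv2
from rig import manip
def grab(n,f=None):
    im=manip.get_image(n)
    if f: cv2.imwrite('pics/'+f,im['pixels'])
    return im
def pts(im):
    K=np.array([[im['fx'],0,im['cx']],[0,im['fy'],im['cy']],[0,0,1]])
    h,w=im['range_z'].shape
    u,v=np.meshgrid(np.arange(w),np.arange(h))
    xy=cv2.undistortPoints(np.stack([u,v],-1).reshape(-1,1,2).astype(np.float64),K,np.array([im['k1'],0,0,0])).reshape(h,w,2)
    z=im['range_z']
    P=np.dstack([xy[...,0]*z,xy[...,1]*z,z])
    T=im['world_from_camera']
    W=P@T[:3,:3].T+T[:3,3]
    W[z==0]=np.nan
    return W
E
python3 - <<'E'
from h import *
for n in('side','top'):
    im=grab(n,n+'0.png'); np.savez('/tmp/'+n,**{k:im[k] for k in im})
    print(n,im['fx'],im['k1'],np.round(im['world_from_camera'],3).tolist())
print(manip.sense())
E
```

```text
pics
side 419.6771082557271 -0.07024379795587071 [[-0.901, -0.227, 0.37, 0.274], [-0.434, 0.493, -0.754, 0.805], [-0.011, -0.84, -0.542, 0.654], [0.0, 0.0, 0.0, 1.0]]
top 454.655902722609 -0.022973435777490663 [[-0.015, -0.991, 0.135, 0.44], [-1.0, 0.013, -0.016, 0.069], [0.014, -0.135, -0.991, 1.304], [0.0, 0.0, 0.0, 1.0]]
{'time_s': 0.1, 'joints': array([ 85.84215649,  28.74902298, -24.45384373,  88.88220938,
        12.64993687,  65.21953398, -12.0506031 ]), 'joint_velocities': array([ 0.00092354, -0.04022868, -0.04757712, -0.14979324,  0.01547844,
       -0.0032205 ,  0.05815553]), 'joint_torque': array([-1.08492150e-02, -5.67883265e+01, -5.83787039e+00, -2.79918891e+01,
       -6.87832036e-02,  2.41643493e-02,  2.45635567e-05]), 'ee_pos': array([ 0.21393714, -0.61314756,  0.22579874]), 'tool_rot': array([-1.79902219e+02, -4.76239299e-03,  1.92381127e+01]), 'wrist_force': array([ 0.44129765, -0.02229465,  0.60312081]), 'torque': array([-0.02395357, -0.00607748, -0.00135761]), 'gripper_width': 0.09209044456634931}
```

View pics/side0.png

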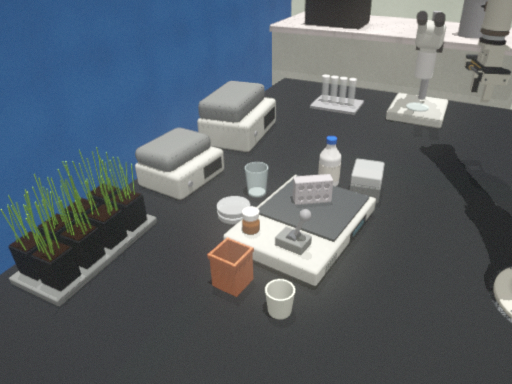

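View pics/top0.png

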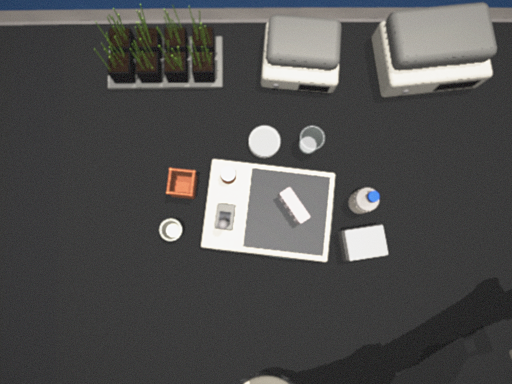

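The wells face the side camera (block about (313,190) in side and (294,205) in top). The lever ball is about (305,214) in side, and the jar stands behind the lever. Next I'll measure these.

```bash
cat > m.py <<'E'
from h import *
ims={n:np.load('/tmp/%s.npz'%n) for n in('side','top')}
for n in ims:
    W=pts(ims[n]); bgr=ims[n]['pixels'].astype(int)
    x,y,z=W[...,0],W[...,1],W[...,2]
    print(n)
    # white housing
    reg=(x>.3)&(x<.9)&(y>-.3)&(y<.4)
    m=reg&(abs(z-.06)<.006)&(bgr.max(2)<110)
    m=cv2.morphologyEx(m.astype(np.uint8),cv2.MORPH_OPEN,np.ones((3,3)))
    k,l,s,c=cv2.connectedComponentsWithStats(m); i=1+np.argmax(s[1:,4]); 
    P=W[l==i]; print('plate z',np.median(P[:,2]),cv2.minAreaRect(P[:,:2].astype(np.float32)*1000))
    # block
    for lo,hi in((.118,.135),(.075,.118)):
        m=(reg&(z>lo)&(z<hi)&(x>.4)).astype(np.uint8)
        k,l,s,c=cv2.connectedComponentsWithStats(m)
        for i in range(1,k):
            if s[i,4]>8:
                P=W[l==i]; print(lo,s[i],np.round(P.mean(0),4),np.round(np.percentile(P[:,2],[5,50,95]),4),cv2.minAreaRect(P[:,:2].astype(np.float32)*1000))
E
python3 m.py
python3 - <<'E'
import cv2
a=cv2.imread('pics/side0.png')[150:280,220:390]; cv2.imwrite('pics/s1.png',cv2.resize(a,None,fx=4.5,fy=4.5,interpolation=2))
a=cv2.imread('pics/top0.png')[110:280,150:400]; cv2.imwrite('pics/t1.png',cv2.resize(a,None,fx=3,fy=3,interpolation=2))
E
```

```text
sideTraceback (most recent call last):
  File "m.py", line 11, in <module>
    k,l,s,c=cv2.connectedComponentsWithStats(m); i=1+np.argmax(s[1:,4]);
                                                     ~~~~~~~~~^^^^^^^^^
    return _wrapfunc(a, 'argmax', axis=axis, out=out, **kwds)
    return bound(*args, **kwds)
ValueError: attempt to get argmax of an empty sequence
```

View pics/s1.png

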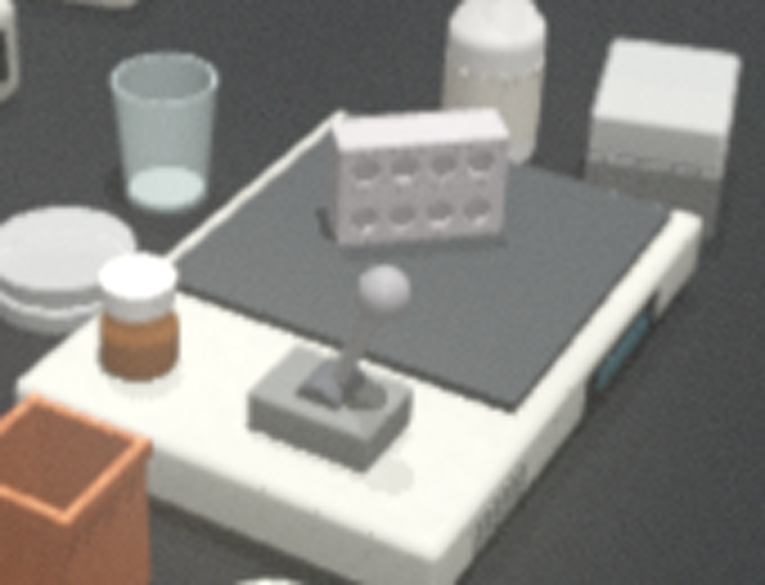

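View pics/t1.png

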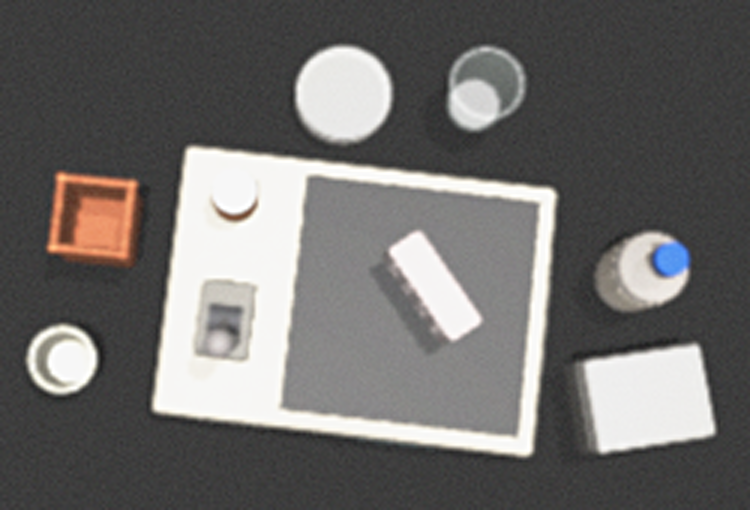

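The side view shows the wells face toward the lever. In the top view they face lower-left, i.e. +y and −x.

```bash
python3 - <<'E'
from h import *
for n in('side','top'):
    im=np.load('/tmp/%s.npz'%n); z=im['range_z']; W=pts(im)
    print(n,(z>0).mean(),z.min(),z.max())
    for u,v in ([(300,230),(345,205),(313,180)] if n=='side' else [(270,200),(310,235),(294,205),(220,250)]): print(u,v,W[v,u],im['pixels'][v,u])
E
sed -i 's/(abs(z-.06)<.006)/(abs(z-.06)<.012)/;s/np.argmax/np.argmax/' m.py; sed -i "s/for n in ims:/for n in ('top','side'):/" m.py; python3 m.py
```

```text
side 0.9959665934244791 0.0 3.1917076
300 230 [0.54509113 0.04828312 0.05431726] [204 212 213]
345 205 [ 0.476075   -0.0903252   0.06155343] [123 123 120]
313 180 [ 0.56020552 -0.07263025  0.12431439] [237 237 242]
top 0.996002197265625 0.0 2.2252376
270 200 [ 0.58695089 -0.02075871  0.05831751] [135 135 137]
310 235 [ 0.48905927 -0.1282404   0.05822883] [137 136 138]
294 205 [ 0.56530429 -0.07866801  0.12298215] [244 244 246]
220 250 [0.45253852 0.12047627 0.00135497] [ 95  99 101]
top
plate z 0.058438382023735524 ((533.3609008789062, -72.70687103271484), (44.313209533691406, 13.141266822814941), 36.90755081176758)
0.118 [280 187  30  37 445] [ 0.5654 -0.0792  0.1224] [0.1191 0.1224 0.1257] ((565.8279418945312, -79.07264709472656), (95.62486267089844, 32.63673400878906), 32.474159240722656)
0.118 [365 192   7  12  24] [ 0.5798 -0.2726  0.1223] [0.1184 0.1213 0.13  ] ((581.6641845703125, -273.4911804199219), (30.102550506591797, 12.764659881591797), 12.093832015991211)
0.075 [300 126  24  24 108] [ 0.7582 -0.1401  0.0824] [0.0769 0.0826 0.0881] ((755.931396484375, -137.82666015625), 
[... 775 characters left out ...]
20  27 251] [0.546  0.1049 0.0801] [0.0752 0.0779 0.0882] ((542.512451171875, 105.85742950439453), (48.62180709838867, 68.68217468261719), 81.27214813232422)
0.075 [344 226  32  35 827] [ 0.4646 -0.2606  0.0787] [0.0757 0.0785 0.0821] ((464.29736328125, -262.3586120605469), (82.79347229003906, 82.717529296875), 7.840145111083984)
sideTraceback (most recent call last):
  File "m.py", line 11, in <module>
    k,l,s,c=cv2.connectedComponentsWithStats(m); i=1+np.argmax(s[1:,4]);
                                                     ~~~~~~~~~^^^^^^^^^
    return _wrapfunc(a, 'argmax', axis=axis, out=out, **kwds)
    return bound(*args, **kwds)
ValueError: attempt to get argmax of an empty sequence
```

```bash
sed -i 's/<110/<170/' m.py; cat > m2.py <<'E'
from h import *
ims={n:np.load('/tmp/%s.npz'%n) for n in('side','top')}
for n in('top','side'):
    W=pts(ims[n]); bgr=ims[n]['pixels'].astype(int); x,y,z=W[...,0],W[...,1],W[...,2]
    for nm,m in (('housing',(abs(z-.056)<.015)&(bgr.min(2)>175)),('tip',(z>.095)&(z<.14)&(abs(x-.53)<.06)&(abs(y-.105)<.05)),):
        m=m&(x>.3)&(x<.9)&(abs(y)<.4)
        k,l,s,c=cv2.connectedComponentsWithStats(m.astype(np.uint8)); i=1+np.argmax(s[1:,4]) if k>1 else 0
        if k<2: continue
        P=W[l==i]; print(n,nm,s[i,4],np.round(P.mean(0),4),np.round(P.max(0),4),cv2.minAreaRect(P[:,:2].astype(np.float32)*1000))
    # lever ball: highest points
    m=(abs(x-.53)<.07)&(abs(y-.11)<.05)&(z>.085)
    P=W[m]; print('lever',len(P),np.round(np.percentile(P,[2,50,98],axis=0),4).tolist())
E
python3 m.py; python3 m2.py
```

```text
top
plate z 0.05840726202135227 ((556.1798095703125, -66.04698944091797), (216.0574493408203, 216.95846557617188), 82.48428344726562)
0.118 [280 187  30  37 445] [ 0.5654 -0.0792  0.1224] [0.1191 0.1224 0.1257] ((565.8279418945312, -79.07264709472656), (95.62486267089844, 32.63673400878906), 32.474159240722656)
0.118 [365 192   7  12  24] [ 0.5798 -0.2726  0.1223] [0.1184 0.1213 0.13  ] ((581.6641845703125, -273.4911804199219), (30.102550506591797, 12.764659881591797), 12.093832015991211)
0.075 [300 126  24  24 108] [ 0.7582 -0.1401  0.0824] [0.0769 0.0826 0.0881] ((755.931396484375, -137.82666015625), (65.04780578613281, 66.6761245727539), 87.35787200927734)
0.075 [220 166  16  18 208] [0.6526 0.0952 0.1015] [0.0767 0.1049 0.1095] ((654.5385131835938, 95.8621597290039), (41.161128997802734, 39.41724395751953), 41.406837463378906)
0.075 [166 168  29  29 231] [0.6366 0.2237 0.0869] [0.0793 0.0876 0.0916] ((636.2017211914062, 223.49755859375), (70.12977600097656, 70.17096710205078), 84.07750701904297)
0.075 [354 188  23  24 306] [ 0.5787 -0.2687  0.1004] [0.0817 0.1009 0.1147] ((581.50
[... 2636 characters left out ...]
49.47735595703125), 82.41121673583984)
top tip 10 [0.5344 0.1057 0.1057] [0.5384 0.1105 0.1197] ((533.8795776367188, 105.27336883544922), (10.089164733886719, 6.390212535858154), 46.49385070800781)
lever 116 [[0.5049, 0.0955, 0.0852], [0.5211, 0.107, 0.1496], [0.5501, 0.1191, 0.1572]]
side housing 2775 [0.5408 0.0911 0.0522] [0.7039 0.1727 0.0618] ((560.2659301757812, -13.362564086914062), (345.8891906738281, 250.18260192871094), 82.48052215576172)
side tip 63 [0.5261 0.1098 0.1149] [0.5383 0.1181 0.1384] ((524.4219360351562, 109.83673095703125), (8.940290451049805, 28.49799346923828), 69.16227722167969)
lever 227 [[0.5035, 0.0958, 0.0853], [0.5216, 0.1112, 0.1378], [0.5473, 0.1204, 0.1569]]
```

Request:
{"name": "step_arm", "arguments": {
  "slide": [
    [2.5,4.5,0.5],
    [5,9,1],
    [7.5,13.5,1.5],
    [10,18,2],
    [12.5,22.5,2],
    [15,27,2],
    [17.5,31.5,2],
    [20,36,2]
  ],
  "turn": [
    [0,0,0.15],
    [0,0,0.3],
    [0,0,0.45],
    [0,0,0.6],
    [0,0,0.75],
    [0,0,0.9],
    [0,0,1.05],
    [0,0,1.2]
  ],
  "gripper": [-1,-1,-1,-1,-1,-1,-1,-1],
  "newtons": 30
}}

```text
time_s: 1.1
ee_pos: [0.4146, -0.2522, 0.2466]
tool_rot: [-180.0, 0.0, 88.3]
wrist_force: [-0.0, 0.1, -0.4]
gripper_width: 0.0161
```

Request:
{"name": "step_arm", "arguments": {
  "slide": [
    [2.5,4.5,0],
    [5,9,0],
    [7.5,13.5,0],
    [10,18,0],
    [12,21.6,0],
    [12,21.6,0],
    [12,21.6,0]
  ],
  "turn": [
    [0,0,0.15],
    [0,0,0.3],
    [0,0,0.45],
    [0,0,0.6],
    [0,0,0.602],
    [0,0,0.602],
    [0,0,0.602]
  ],
  "gripper": [-1,-1,-1,-1,-1,-1,-1]
}}

```text
time_s: 1.98
ee_pos: [0.5337, -0.0382, 0.2462]
tool_rot: [-179.9, -0.0, 122.5]
wrist_force: [-0.3, -1.2, -1.1]
gripper_width: 0.0006
```

```bash
python3 - <<'E'
from h import *
s=manip.sense(); print(s['time_s'],s['ee_pos'],s['tool_rot'],s['joints'],s['gripper_width'])
im=grab('side'); a=im['pixels'][100:280,200:400]; cv2.imwrite('pics/s2.png',cv2.resize(a,None,fx=3,fy=3))
E
```

```text
1.975 [ 0.53368912 -0.03821765  0.2462192 ] [-1.79924081e+02 -1.97741690e-02  1.22494265e+02] [ 47.40038764  23.46290885 -58.06025751 103.39492273  21.82773128
  65.40712518  14.60328531] 0.0005589653737042856
```

View pics/s2.png

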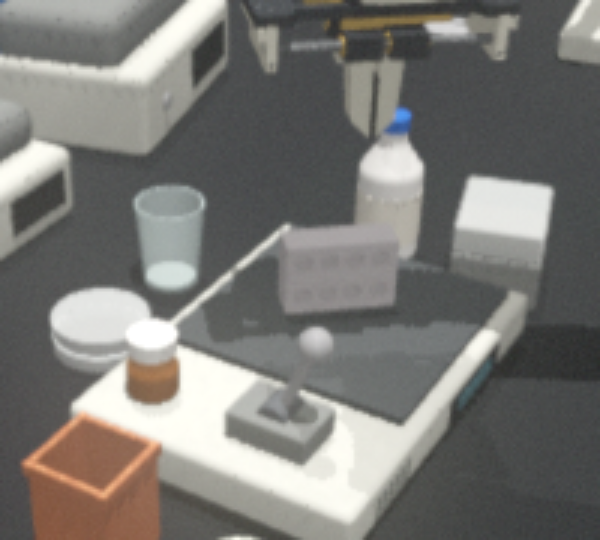

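The side view shows the shut fingers above the wells side of the block, with nothing disturbed. Next I descend.

Request:
{"name": "step_arm", "arguments": {
  "slide": [
    [0.4,0.2,-4],
    [0.4,0.2,-8],
    [0.4,0.2,-11],
    [0.4,0.2,-13],
    [0.4,0.2,-13.2],
    [0.4,0.2,-13.2]
  ],
  "turn": [
    [0,0,0],
    [0,0,0],
    [0,0,0],
    [0,0,0],
    [0,0,0],
    [0,0,0]
  ],
  "gripper": [-1,-1,-1,-1,-1,-1]
}}

```text
time_s: 2.78
ee_pos: [0.5389, -0.036, 0.1156]
tool_rot: [179.9, 0.0, 122.5]
wrist_force: [0.0, 0.2, -0.4]
gripper_width: 0.0007
```

```bash
python3 - <<'E'
from h import *
im=grab('side'); a=im['pixels'][100:280,200:400]; cv2.imwrite('pics/s3.png',cv2.resize(a,None,fx=3,fy=3))
E
```

```text
(no output)
```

View pics/s3.png

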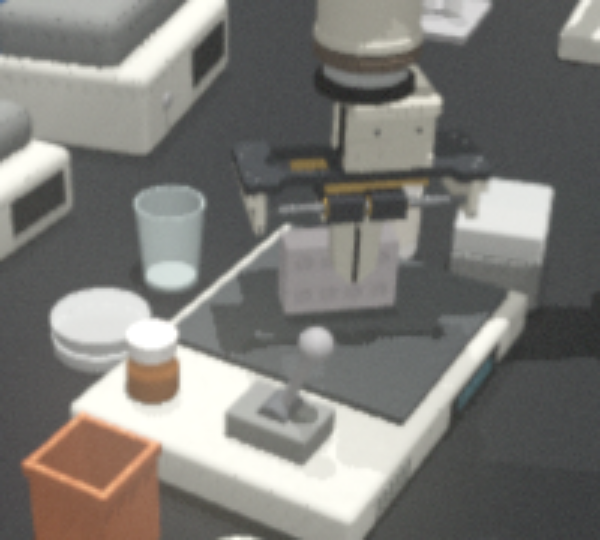

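Request:
{"name": "step_arm", "arguments": {
  "slide": [
    [0.43,-0.67,-0.1],
    [0.86,-1.35,-0.1],
    [1.1,-1.69,-0.1],
    [1.3,-2.02,-0.1],
    [1.45,-2.28,-0.1],
    [1.6,-2.53,-0.1],
    [1.77,-2.78,-0.1],
    [1.93,-3.03,-0.1]
  ],
  "turn": [
    [0,0,0],
    [0,0,0],
    [0,0,0],
    [0,0,0],
    [0,0,0],
    [0,0,0],
    [0,0,0],
    [0,0,0]
  ],
  "gripper": [-1,-1,-1,-1,-1,-1,-1,-1]
}}

```text
time_s: 3.82
ee_pos: [0.5577, -0.066, 0.1138]
tool_rot: [180.0, 0.0, 122.5]
wrist_force: [-0.3, 1.7, 1.1]
gripper_width: 0.0001
```

```bash
python3 - <<'E'
from h import *
im=grab('side'); a=im['pixels'][100:280,200:400]; 
im=grab('top'); b=im['pixels'][140:275,190:340]
cv2.imwrite('pics/s4.png',np.hstack([cv2.resize(a,(400,360)),cv2.resize(b,(400,360))]))
E
```

```text
(no output)
```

View pics/s4.png

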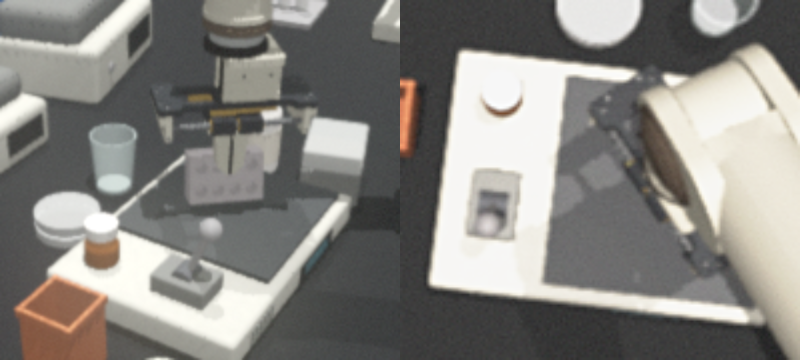

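```bash
cat > f.py <<'E'
from h import *
im=grab('side'); W=pts(im); x,y,z=W[...,0],W[...,1],W[...,2]
d=np.array([.537,-.843]); l=np.array([.843,.537]); C=np.array([.565,-.0785])
rel=W[...,:2]-C; a=rel@d; b=rel@l
# profile on left part of block away from fingers
for lo,hi in((.015,.045),(-.045,-.03)):
  for zz in np.arange(.064,.14,.008):
    m=(b>lo)&(b<hi)&(abs(z-zz)<.004)&(a>-.045)&(a<.1)
    if m.sum()>2: print(lo,round(zz,3),m.sum(),np.round(np.median(a[m])*1000,1))
E
python3 f.py
```

```text
0.015 0.064 106 -15.3
0.015 0.072 51 -11.8
0.015 0.08 34 -9.6
0.015 0.088 21 -8.1
0.015 0.096 37 -7.7
0.015 0.104 53 -4.1
0.015 0.112 29 -3.0
0.015 0.12 32 -0.7
0.015 0.128 69 2.9
0.015 0.136 6 -14.9
-0.045 0.064 41 -22.6
-0.045 0.072 34 -6.8
-0.045 0.08 13 -9.0
-0.045 0.088 7 -7.3
-0.045 0.096 19 -7.1
-0.045 0.104 33 -1.7
-0.045 0.112 14 2.9
-0.045 0.12 13 1.3
-0.045 0.128 27 3.6
```

It is tilting (about 16°) without sliding, so I carry on slowly.

Request:
{"name": "step_arm", "arguments": {
  "slide": [
    [0.13,-0.21,0],
    [0.27,-0.42,0],
    [0.4,-0.63,0],
    [0.54,-0.84,0],
    [0.67,-1.05,0],
    [0.8,-1.26,0],
    [0.94,-1.48,0],
    [1.07,-1.69,0]
  ],
  "turn": [
    [0,0,0],
    [0,0,0],
    [0,0,0],
    [0,0,0],
    [0,0,0],
    [0,0,0],
    [0,0,0],
    [0,0,0]
  ],
  "gripper": [-1,-1,-1,-1,-1,-1,-1,-1]
}}

```text
time_s: 4.97
ee_pos: [0.5682, -0.0831, 0.1136]
tool_rot: [-180.0, -0.0, 122.5]
wrist_force: [-0.3, 0.3, -0.3]
gripper_width: 0.0002
```

```bash
python3 f.py; python3 - <<'E'
from h import *
im=grab('side'); a=im['pixels'][130:250,230:390]; cv2.imwrite('pics/s5.png',cv2.resize(a,None,fx=4,fy=4))
E
```

```text
0.015 0.064 148 -4.7
0.015 0.072 30 20.3
0.015 0.08 26 19.5
0.015 0.088 70 39.0
0.015 0.096 98 47.9
0.015 0.128 3 12.4
0.015 0.136 5 1.4
-0.045 0.064 72 -5.1
-0.045 0.072 13 20.6
-0.045 0.08 15 21.1
-0.045 0.088 30 31.4
-0.045 0.096 35 43.6
```

View pics/s5.png

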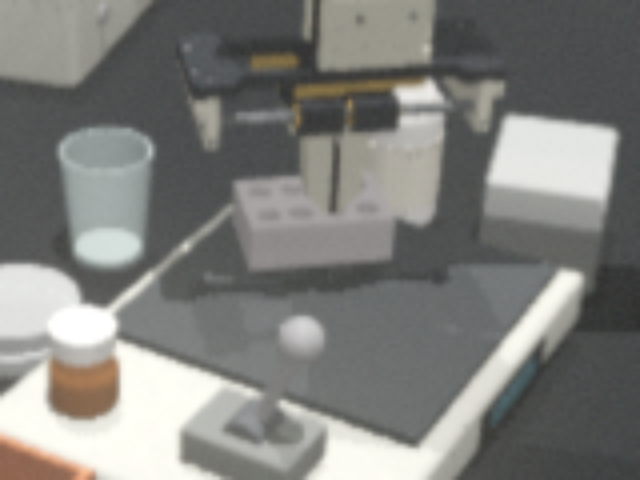

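The block now lies flat with its wells up. I'll move off and verify before touching the lever.

Request:
{"name": "step_arm", "arguments": {
  "slide": [
    [0,0,4],
    [0,0,8],
    [-1,2,11],
    [-3.5,7,11.5],
    [-6,12,11.5],
    [-8.5,17,11.5],
    [-9.4,19.6,11.5],
    [-9.4,19.6,11.5]
  ],
  "turn": [
    [0,0,0],
    [0,0,0.1],
    [0,0,0.25],
    [0,0,0.4],
    [0,0,0.55],
    [0,0,0.7],
    [0,0,0.85],
    [0,0,0.873]
  ],
  "gripper": [-1,-1,-1,-1,-1,-1,-1,-1]
}}

```text
time_s: 6.08
ee_pos: [0.4732, 0.1154, 0.2291]
tool_rot: [180.0, 0.0, 172.9]
wrist_force: [-0.0, -0.6, -0.4]
gripper_width: 0.0005
```

```bash
python3 - <<'E'
from h import *
s=manip.sense(); print(s['ee_pos'],s['tool_rot'],s['joints'])
c,si=np.cos(np.radians(7.5)),np.sin(np.radians(7.5))
for n in('top','side'):
    im=grab(n); np.savez('/tmp/%s2'%n,**im); W=pts(im); x,y,z=W[...,0],W[...,1],W[...,2]
    px=(x-.5563)*c-(y+.067)*si; py=(x-.5563)*si+(y+.067)*c
    m=(z>.084)&(z<.1)&(abs(px)<.14)&(py>-.15)&(py<.1)&(im['pixels'].min(2)>120)
    k,l,st,ce=cv2.connectedComponentsWithStats(m.astype(np.uint8)); 
    i=1+np.argmax(st[1:,4]); q=l==i
    Q=np.c_[px[q],py[q]].astype(np.float32)*1000
    A=np.c_[W[q][:,:2],np.ones(q.sum())]; f=np.linalg.lstsq(A,W[q][:,2],rcond=None)[0]
    r=cv2.minAreaRect(Q); print(n,st[i],np.percentile(z[q],[5,50,95]),'slope',f[:2],r,np.round(cv2.boxPoints(r)))
    P=W[(abs(x-.53)<.07)&(abs(y-.11)<.04)&(z>.125)&(z<.17)]; print('ball',len(P),np.round(P.mean(0),4),np.round(P.min(0),4),np.round(P.max(0),4))
    cut=im['pixels'][140:275,190:340] if n=='top' else im['pixels'][130:250,230:390]
    cv2.imwrite('pics/v_%s.png'%n,cv2.resize(cut,(400,360)))
cv2.imwrite('pics/s6.png',np.hstack([cv2.imread('pics/v_side.png'),cv2.imread('pics/v_top.png')]))
E
```

```text
[0.47322093 0.11543636 0.22908983] [1.79987878e+02 3.05823848e-02 1.72852807e+02] [ 42.12969656  25.50015293 -72.94399968 110.62690483  27.23438798
  64.11284512  41.10568262]
top [288 175  40  43 677] [0.08607735 0.09031559 0.09435531] slope [0.0012773  0.00155063] ((43.77324295043945, -48.56233215332031), (96.24181365966797, 65.25265502929688), 40.641441345214844) [[ -14.  -55.]
 [  29. -105.]
 [ 102.  -42.]
 [  59.    8.]]<stdin>:13: RuntimeWarning: Mean of empty slice.
  ret = um.true_divide(
Traceback (most recent call last):
ValueError: zero-size array to reduction operation minimum which has no identity
```

```bash
python3 - <<'E'
from h import *
from scipy.optimize import least_squares
for n in('top','side'):
    im=np.load('/tmp/%s.npz'%n); W=pts(im); x,y,z=W[...,0],W[...,1],W[...,2]
    P=W[(abs(x-.53)<.07)&(abs(y-.11)<.04)&(z>.132)&(z<.17)]
    cam=im['world_from_camera'][:3,3]
    r=least_squares(lambda c:np.linalg.norm(P-c,axis=1)-.013,[.52,.107,.14],loss='soft_l1',f_scale=.002).x
    print(n,len(P),r)
a=grab('side')['pixels'][130:280,230:390]; b=grab('top')['pixels'][140:275,190:340]
cv2.imwrite('pics/s6.png',np.hstack([cv2.resize(a,(400,370)),cv2.resize(b,(400,370))]))
E
```

```text
top 78 [0.51650461 0.10911646 0.14235174]
side 118 [0.5147276  0.10701958 0.14438696]
```

View pics/s6.png

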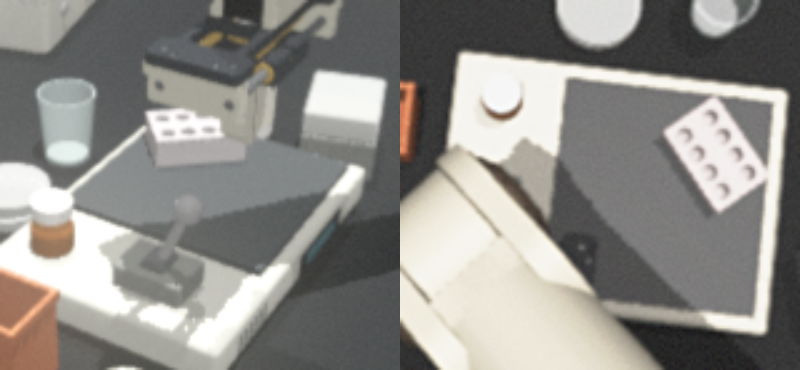

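The side view shows the block flat with its wells up, and the top view shows it wholly on the plate. The fingers are behind the lever, so I go down next.

Request:
{"name": "step_arm", "arguments": {
  "slide": [
    [0,0,-4],
    [0,0,-8],
    [0,0,-9.9],
    [0,0,-9.9],
    [1,-0.13,-9.9],
    [2,-0.26,-9.9],
    [3,-0.39,-9.9],
    [4,-0.52,-9.9]
  ],
  "turn": [
    [0,0,0],
    [0,0,0],
    [0,0,0],
    [0,0,0],
    [0,0,0],
    [0,0,0],
    [0,0,0],
    [0,0,0]
  ],
  "gripper": [-1,-1,-1,-1,-1,-1,-1,-1]
}}

```text
time_s: 7.22
ee_pos: [0.5153, 0.1079, 0.1301]
tool_rot: [180.0, 0.0, 172.5]
wrist_force: [-1.4, 0.2, 0.6]
gripper_width: 0.0007
```

Request:
{"name": "step_arm", "arguments": {
  "slide": [
    [0.8,-0.1,0],
    [1.6,-0.2,0],
    [2.4,-0.3,0],
    [3,-0.4,0],
    [3.4,-0.45,0],
    [3.7,-0.49,0],
    [3.9,-0.51,0],
    [3.9,-0.51,0]
  ],
  "turn": [
    [0,0,0],
    [0,0,0],
    [0,0,0],
    [0,0,0],
    [0,0,0],
    [0,0,0],
    [0,0,0],
    [0,0,0]
  ],
  "gripper": [-1,-1,-1,-1,-1,-1,-1,-1]
}}

```text
time_s: 8.22
ee_pos: [0.5533, 0.1028, 0.1298]
tool_rot: [180.0, 0.0, 172.5]
wrist_force: [-1.0, 0.7, -0.8]
gripper_width: 0.0009
```

```bash
python3 - <<'E'
from h import *
a=grab('side')['pixels'][130:280,230:390]
cv2.imwrite('pics/s7.png',cv2.resize(a,None,fx=4,fy=4)); s=manip.sense(); print(s['ee_pos'],s['wrist_force'])
E
```

```text
[0.5533748  0.10281869 0.12984358] [-1.30434264  0.64836241 -0.03066547]
```

View pics/s7.png

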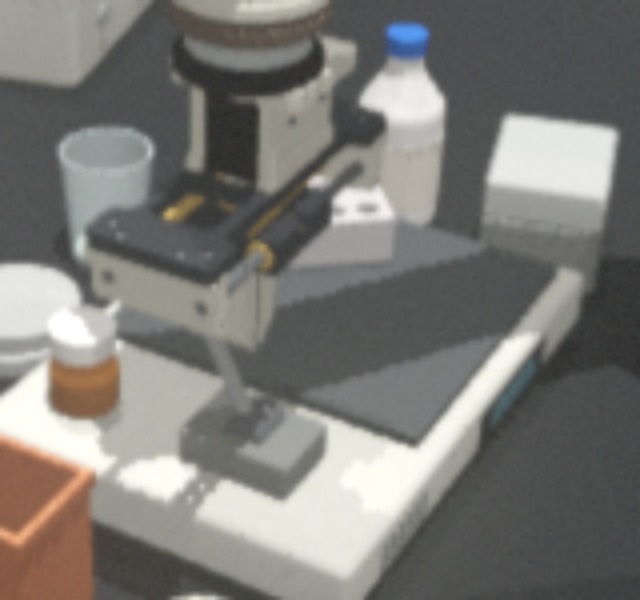

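The lever is leaning away from the robot, but there's no stop force yet, so I creep on.

Request:
{"name": "step_arm", "arguments": {
  "slide": [
    [0.15,-0.02,0],
    [0.3,-0.04,0],
    [0.45,-0.06,0],
    [0.45,-0.06,0]
  ],
  "turn": [
    [0,0,0],
    [0,0,0],
    [0,0,0],
    [0,0,0]
  ],
  "gripper": [-1,-1,-1,-1]
}}

```text
time_s: 8.78
ee_pos: [0.5554, 0.1026, 0.1294]
tool_rot: [-179.9, -0.2, 172.6]
wrist_force: [-7.9, -0.2, 4.2]
gripper_width: 0.0
```

Request:
{"name": "step_arm", "arguments": {
  "slide": [
    [0.15,-0.02,0],
    [0.3,-0.04,0],
    [0.3,-0.04,0]
  ],
  "turn": [
    [0,0,0],
    [0,0,0],
    [0,0,0]
  ],
  "gripper": [-1,-1,-1]
}}

```text
time_s: 9.15
ee_pos: [0.5557, 0.1025, 0.1293]
tool_rot: [-179.8, -0.5, 172.6]
wrist_force: [-14.7, -1.3, 9.6]
gripper_width: 0.0004
```

The force has risen to about 15 N with almost no motion, so the lever is at its stop. I back off along −x, rise and withdraw.

Request:
{"name": "step_arm", "arguments": {
  "slide": [
    [-2,0.26,0],
    [-4,0.5,0],
    [-7,0.9,0],
    [-8,1,4],
    [-8,1,9],
    [-8,1,14],
    [-8,-3,17],
    [-8,-8,17]
  ],
  "turn": [
    [0,0,0],
    [0,0,0],
    [0,0,0],
    [0,0,0],
    [0,0,0],
    [0,0,0],
    [0,0,0],
    [0,0,0]
  ],
  "gripper": [-1,-1,-1,-1,-1,-1,-1,-1]
}}

```text
time_s: 10.15
ee_pos: [0.483, 0.0223, 0.3028]
tool_rot: [-180.0, 0.4, 172.7]
wrist_force: [0.0, -0.8, -0.6]
gripper_width: 0.0002
```

Request:
{"name": "step_arm", "arguments": {
  "slide": [
    [0,-6,0],
    [0,-12,0],
    [-1,-18,0],
    [-2,-24,0],
    [-3,-30,0],
    [-3,-30,0],
    [-3,-30,0]
  ],
  "turn": [
    [0,0,-0.15],
    [0,0,-0.3],
    [0,0,-0.45],
    [0,0,-0.6],
    [0,0,-0.75],
    [0,0,-0.75],
    [0,0,-0.75]
  ],
  "gripper": [-1,-1,-1,-1,-1,-1,-1]
}}

```text
time_s: 11.02
ee_pos: [0.4511, -0.278, 0.3]
tool_rot: [180.0, 0.0, 129.6]
wrist_force: [0.7, -0.1, 1.1]
gripper_width: 0.0005
```

```bash
cat > m3.py <<'E'
from h import *
from scipy.optimize import least_squares
c,si=np.cos(np.radians(7.5)),np.sin(np.radians(7.5))
for n in('top','side'):
    im=grab(n,n+'9.png'); np.savez('/tmp/%s3'%n,**im); W=pts(im); x,y,z=W[...,0],W[...,1],W[...,2]
    px=(x-.5563)*c-(y+.067)*si; py=(x-.5563)*si+(y+.067)*c
    m=(abs(px)<.06)&(abs(py-.168)<.03)&(z>.12)&(z<.17); P=np.c_[px[m],py[m],z[m]]
    if len(P)>10:
        b=least_squares(lambda q:np.linalg.norm(P-q,axis=1)-.013,P.mean(0)-[0,0,.008],loss='soft_l1',f_scale=.002).x
        print(n,len(P),'ball',b,'q',.5+np.arctan2(b[0]+.035,b[2]-.074))
    m=(z>.084)&(z<.1)&(abs(px)<.14)&(py>-.15)&(py<.1)&(im['pixels'].min(2)>100)
    k,l,st,ce=cv2.connectedComponentsWithStats(m.astype(np.uint8))
    if k>1:
        i=1+np.argmax(st[1:,4]); q=l==i
        r=cv2.minAreaRect(np.c_[px[q],py[q]].astype(np.float32)*1000); print(n,'block',np.median(z[q]),np.round(cv2.boxPoints(r)).tolist())
E
python3 m3.py; python3 -c "
import cv2,numpy as np
cv2.imwrite('pics/s9.png',np.hstack([cv2.resize(cv2.imread('pics/side9.png')[110:330,190:400],(400,420)),cv2.resize(cv2.imread('pics/top9.png')[110:280,150:400],(400,300+0)).copy() if 0 else cv2.resize(cv2.imread('pics/top9.png')[100:290,155:400],(400,420))]))"
```

```text
top 83 ball [1.30038975e-04 1.69384022e-01 1.37844468e-01] q 1.003030566314489
top block 0.09033262968097433 [[-14.0, -55.0], [29.0, -105.0], [101.0, -42.0], [59.0, 7.0]]
side 136 ball [-0.00165707  0.16739138  0.13933073] q 0.9719102130006243
side block 0.09227523903332291 [[-18.0, -55.0], [29.0, -110.0], [103.0, -47.0], [56.0, 8.0]]
```

View pics/s9.png

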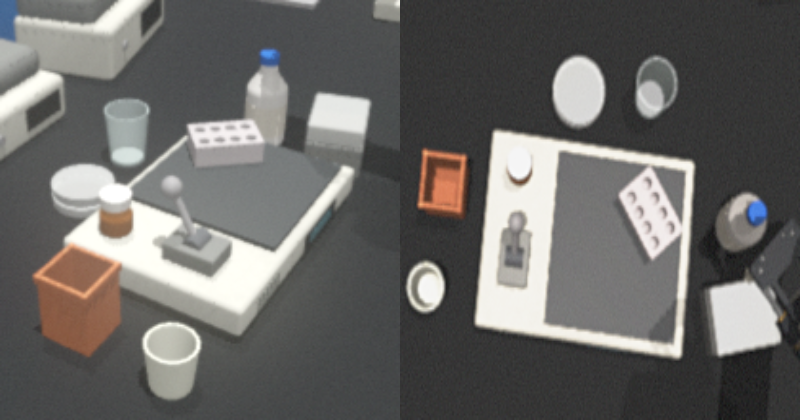

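Both views show the block flat with its wells up and inside the plate. The lever leans fully away at q ≈ 0.97–1.00, and everything else is in place.

```bash
python3 -c "
from rig import manip
print(manip.job_done())"
```

```text
the job is handed in; nothing more can be done
None
```

I tipped the block over with the shut fingertips, pushing high on its wells face. It turned on its back lower edge and fell flat. I checked that it was flat, then pushed the toggle lever away from the robot until it met its stop, at about 15 N. I withdrew the arm and handed the job in at about 11 s.

- **Block:** it lies level with the wells up, its top at 90 mm (top view) and 92 mm (side view), where 92 mm is expected.
- **Margin on the plate:** the top view puts the nearest block corner about 5 mm inside the plate edge. The coarser side view puts it right at the edge. I did not push the block back, because the top-view picture shows it wholly on the plate.
- **Lever:** it read 1.00 rad from the top view and 0.97 rad from the side view, which agrees with the stop I felt.
- **Everything else:** the last pictures showed the other objects standing where they were, and the arm touching nothing. I compared these by eye and did not re-measure their positions.

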